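Set the length stop of a mitre box and butt the batten against it

ROBOT

A 6-joint arm with a two-finger parallel gripper is mounted at the origin on the work surface. World frame = base frame: x ahead of the robot, y to its left, z up, the work surface at z = 0. Lengths are in mm, angles in rad, forces in N, time in s.
With the tool pointing down it reaches from about 275 to 750 mm from the base axis. Payload 10.2 kg.
Tool frame: the origin (TCP) lies on the front face of the gripper's body, between the roots of the fingers; the fingertips stand 73 mm ahead of it and the grasp point (between the pads) lies 54 mm ahead of it; z points along the fingers, y is the line along which they close (so a half turn about z gives the same grasp; the last joint's range is limited). The gripper opens to 85 mm and grips with 20 to 120 N. Pads are 22 mm wide; open, the fingers measure 114 mm over their backs; the gripper's body (76 mm by 85 mm) begins 54 mm behind the grasp point. The pads swing forward as they close: fully open they stand 13 mm farther back than shut.
Start: joints at [1.022, 0.313, 1.498, -0, 1.331, -0.223], TCP at [168.048, 497.385, 303.894] pointing down, gripper open.
Joint ranges: [-2.94, 2.94], [-0.97, 2.17], [0.19, 2.56], [-1.23, 4.37], [0.02, 3.11], [-2.88, 2.88]. Speed limits (rad/s): [2.39, 2.39, 3.01, 3.14, 3.14, 3.14].

INTERFACE

Orientations are given as a unit quaternion [w, x, y, z].
In Python, from rig import * gives the robot as it stands.
- The arm moves only by the tool step_arm, never from a script. Its argument "plan" is a list of rows, each an object with "offset": the shift along the tool's x, y, z in cm, a list of three; "rot": the turn, a rotation vector about the tool's x, y, z in degrees, a list of three; "gripper": the finger opening in cm, from 0 to 8.54. In form: [{"offset": [x, y, z], "rot": [wx, wy, wz], "gripper": gripper}, ...]. A call has 1 to 12 rows; each row is the pose to reach, as a shift and turn from the pose commanded when the call began, along the tool's axes at that moment; what a row does not reach only later rows make up. A row lasts 1/10 s, in which the tool goes at most 50 mm and 8.59 degrees, less where a joint would pass 70% of its speed; a pose out of reach is approached as far as the arm can. A call with a gripper value outside its range is refused whole. The fingers move at their own pace and stop on an object; "squeeze" is the grip in N (left out, the last holds). Time passes only in rows, so rows that repeat a pose let the fingers close. It gives the time, the measured TCP pose, the force, the opening and the grip force at its end, in the units of the state.
- sense(): the state, without advancing time (a new reading comes with each control period).
- capture(name): name is "scene" or "top" or "wrist"; returns a dict with "color" (400x640x3 uint8, red, green, blue), "depth" (400x640 float32, mm along the optical axis (not along the pixel's ray), 0 where there is no reading), "vertical_fov" (degrees; the focal length in pixels is half the picture's height over the tangent of half this angle, whatever the lens; pixels are square), "cx", "cy" (the principal point, pixels), "rvec" (rotation vector, rad) and "tvec" (3), from world to camera coordinates, as OpenCV has them; the wrist camera has in their place "mount" (4x4, takes a point from camera to tool coordinates, whose origin is the TCP and whose axes are the flange's). Camera axes: x right, y down, z forward; pixel columns grow to the right and rows downward; lengths in mm; the calibration is good to about 2 mm. A picture is of the moment at which its call begins: read the wrist's pose just before it.
- finish_job(): hands the job in; it is judged then, once.
The state is a dict: "time_s": time; "joints": joint angles; "dq": joint speeds; "tau": joint torques, N m; "eef_pos": TCP position; "ee_rot": TCP orientation; "force": force on the tool from outside, world axes, zero at the start; "wrist_torque": the same for the moment, N m; "grip_width": opening from 0.0 (shut) to 1.0 (fully open); "grip_force": force on a finger pad.
Only numpy, scipy, OpenCV 4.12 (cv2) and the standard library are available. Lean on these libraries where they do the work, as an engineer would, in place of code of your own. Each camera call takes 0.05 s, during which the arm holds its last target. There are 200 camera calls.

TASK

Set the mitre box up for a repeat cut. With your fingertips, press down the rubber pad in the middle of the sliding length stop to free its brake, keep it pressed while you push the length stop along the aluminium fence until it butts against the screwed-down repeat stop, and let the pad spring back up; then push the batten by its free end, lengthways along the bed, until its other end butts against the length stop. Nothing is to be lifted or picked up, the length stop must not be forced along with its brake on, and the other things lying about stay where they are.

Things in the scene. Friction and masses are not known exactly. Their poses are not given: they have to be found in the camera images.
- mitre_box: Mitre box fixed to the bench: dark plywood bed 180 x 790 mm, top 15 mm up, with a 50 mm channel for the batten. Origin: on the bench under the channel's centre line; y along channel and fence, x away from the robot. In its frame: beech walls at |x| = 25-43, y = -130 to 90, top z = 75 mm; aluminium fence at x = 25-55, y = 92 to 432, top z = 55 mm.
- length_stop (a joint): Slide of the length stop along the fence, m; grows along the mitre box's +y, away from the repeat stop. The stop is a grey saddle, 44 (x) x 82 mm (y), on the fence: two raised ends 16 mm long, tops 87 mm above the bench, and between them the brake pad in a 50 mm gap that is open at both sides (x). Brake free it slides with 2 N; brake on it holds about 35 N. It cannot leave the fence.
- brake_pad (a joint): Press travel of the brake pad, m: 0 up (brake on), grows downwards to a stop at 0.006. It takes about 8.5 N to free the brake, at 0.0015, and 10 N at the bottom; the deeper, the surer. It springs back up, brake on, when let go.
- pad_top (a point): Centre of the brake pad's upper face, a ribbed black rubber plate 36 mm (x) x 47 mm (y); 78 mm above the bench when up, 9 mm below the raised ends. Moves with the pad and with the length stop.
- stop_end (a point): Centre of the length stop's end face that meets the repeat stop (its -y end), 67 mm above the bench, 41 mm from the pad's centre along the fence.
- stop_face (a point): Point on the steel plate, 10 mm thick, that hangs from the length stop's -y end into the channel (36 mm wide in x, down to 3 mm above the bed); the batten butts against it. On the channel's centre line, 29 mm above the bench, in the face that looks to -y; same plane as stop_end.
- repeat_stop: Repeat stop: steel block 36 (x) x 24 mm (y), clamped on the fence by a black knurled screw 21 mm across (top 98 mm above the bench), between the walls and the length stop. Immovable. Origin: under its middle, on the fence top; axes as the mitre box. Its face towards the length stop is at its y = 12 mm.
- batten: Loose softwood batten 44 mm wide (x), 400 mm long (y), 28 mm high, lying in the channel on the bed (3 mm play each side), 0.24 kg or so. Origin: middle of its underside; y axis lengthways towards the length stop. Starts 40 to 90 mm short of the repeat stop's face plane.
- batten_lead (a point): Centre of the batten's end face towards the length stop.
- batten_free (a point): Centre of the batten's free end face (-y end), 29 mm above the bench, always standing at least 55 mm out of the walls; the bed is below it.
- offcut: Loose wood offcut 36 x 62 x 28 mm on the bed, in front of the fence. Origin under its middle. Leave alone.
- pencil: Carpenter's pencil 13 x 8 mm, 172 mm long, along y on the bed beside the batten's free end. Origin under its middle. Leave alone.
- try_square: Try square lying flat behind the mitre box: wooden stock 24 x 110 x 18 mm (origin under its middle), steel blade 150 mm along its +x. Leave alone.
- glue: Grey glue bottle with red cap, 62 mm across, 180 mm tall, behind the mitre box. Origin under its middle. Leave alone.
- screw_tin: Open steel tin of screws, 84 mm across, 55 mm high, behind the mitre box. Origin under its middle. Leave alone.
- back_saw: Back saw lying flat behind the mitre box, about 350 x 105 mm, 22 mm high. Origin under its middle. Leave alone.

How it is judged (in metres and radians):
On the way, in this order (a step that is already met when the one before it is completed fails the run):
1. the brake pad is pressed down (more than 1 mm) (value of joint brake_pad above 0.001 m), for 0.1 s.
2. the length stop butts against the repeat stop (within 2.5 mm) and its pad is up, brake on (y of stop_end in the frame of repeat_stop below 0.0145 m and value of joint brake_pad below 0.0008 m), for 0.2 s.
3. the batten's end butts against the length stop (within 2.5 mm) (y of batten_lead in the frame of stop_face above -0.0025 m), for 0.2 s.
At the end, for the whole second after the job is handed in: The length stop stands against the repeat stop (gap under 2.5 mm) with its brake pad sprung up, and the batten lies flat in the channel, at rest, its end against the length stop's plate (gap under 2.5 mm) (all of step 2 and y of batten_lead in the frame of stop_face above -0.0025 m and z of each of batten_lead, batten_free in the frame of mitre_box below 0.034 m and angle between the y axis of batten and the y axis of mitre_box, either way round below 0.04 rad and linear speed of batten below 0.01 m/s); the robot touches nothing.
It fails at once if the length stop, still clear of the repeat stop, is forced along with its brake on (moves faster than 20 mm/s with the pad up) (value of joint brake_pad below 0.0005 m and (velocity of joint length_stop below -0.02 m/s or velocity of joint length_stop above 0.02 m/s) and y of stop_end in the frame of repeat_stop above 0.016 m).
It fails at once if the batten is lifted (either end more than 10 mm off the bed) (height (world z) of any of batten_lead, batten_free above 0.039 m).
It fails at once if one of the other things is lifted or moved by more than 20 mm (distance of any of offcut, pencil, try_square, glue, screw_tin, back_saw from where it was at the start of the episode above 0.02 m).
It also fails if it takes over 54 s, if anything falls off the work surface, if the arm or the gripper's body presses on something with over 40 N, if the wrist force passes 120 N, or if a joint passes its speed limit or range.

## Working session

There is one attempt and no reset: what is moved stays moved. The work goes in short steps, Python scripts to look and compute and a tool call to move; the robot and the scene stay as the last step left them, time stands still between calls to the robot, and variables do not carry over. Pictures are saved under pics/ and viewed, at most 10 in all, crops included, and the job is handed in when it is done.

Besides the shell and the picture viewer there is one more tool, called as name(argument=value, ...), one argument or row to a line, values as JSON. step_arm: Moves the arm, as the interface text tells. Its arguments: {"type":"object","properties":{"plan":{"type":"array"},"squeeze":{"type":"number"}},"required":["plan"]}

```bash
mkdir -p pics; cat > h.py <<'E'
from rig import *
import numpy as np, cv2
from scipy.spatial.transform import Rotation as R
def cloud(c):
    d=c["depth"];h,w=d.shape;f=h/2/np.tan(np.radians(c["vertical_fov"])/2)
    v,u=np.mgrid[:h,:w]
    P=np.stack([(u-c["cx"])*d/f,(v-c["cy"])*d/f,d],-1)
    if "mount" in c:
        s=sense();q=np.array(s["ee_rot"])
        M=np.array(c["mount"]);P=P@M[:3,:3].T+M[:3,3]
        P=P@R.from_quat(q[[1,2,3,0]]).as_matrix().T+np.array(s["eef_pos"])
    else:
        r=cv2.Rodrigues(np.array(c["rvec"],float))[0]
        P=(P-np.array(c["tvec"]).ravel())@r
    P[d==0]=np.nan
    return P
def save(c,n): cv2.imwrite("pics/"+n,c["color"][...,::-1])
E
python3 - <<'E'
from h import *
print(sense())
for n in("top","scene"):
    c=capture(n);save(c,n+"1.png");np.save(n+"1.npy",cloud(c))
E
```

```text
{'time_s': 0.0, 'joints': array([ 1.02159434e+00,  3.13455658e-01,  1.49841500e+00, -1.31951849e-05,
        1.33100415e+00, -2.23379288e-01]), 'dq': array([-0.00101023,  0.00178387, -0.00026827,  0.00156947, -0.00202036,
       -0.00261921]), 'tau': array([-1.11328345e-04, -4.12272298e+01, -2.59736717e+01, -2.35697016e-04,
        4.26205239e-03,  1.40092234e-05]), 'eef_pos': array([167.96461914, 497.23808693, 303.34043442]), 'ee_rot': array([-2.35593059e-04,  1.62190105e-01,  9.86759322e-01, -5.96251474e-04]), 'force': array([0.27702797, 0.45486112, 0.01606643]), 'wrist_torque': array([-0.00988756, -0.03464536, -0.06122407]), 'grip_force': 0.0, 'grip_width': 0.997553112389922}
```

View pics/top1.png

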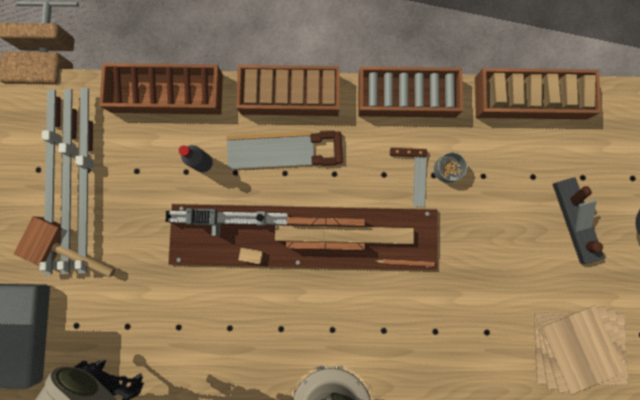

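View pics/scene1.png

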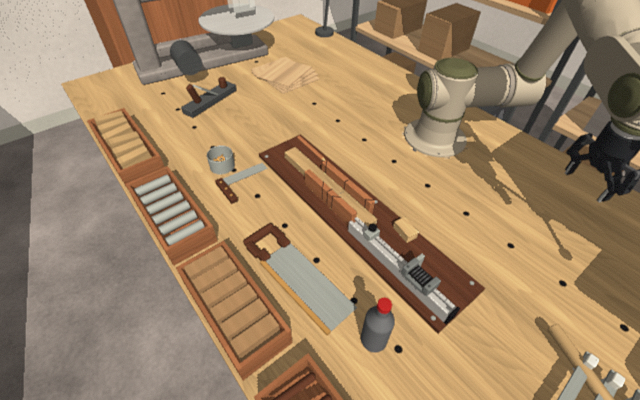

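The top view shows the length stop at about (201,216), the repeat stop's screw at (260,217) and the batten from (275,234) to (413,236). The pencil is at (405,264) and the offcut at (250,256). Next I'll measure these.

```bash
python3 - <<'E'
import numpy as np,cv2
P=np.load("top1.npy")
for n,(u,v) in dict(pad=(201,216),endL=(188,216),endR=(214,216),knob=(260,217),lead=(278,234),free=(411,236),bedFL=(180,259),bedBR=(427,214),wallA=(300,219),wallB=(360,222),pencil=(405,264),off=(250,256)).items(): print(n,P[v,u].round())
S=np.load("scene1.npy")
for nm,A in(("top",P),("scene",S)):
    z=A[...,2]
    for a,b,nn in((38,49,'batten'),(70,80,'wall'),(84,90,'ends'),(94,101,'knob')):
        m=(z>a)&(z<b)&(A[...,0]>300)&(A[...,0]<520)&(abs(A[...,1])<480)
        n,l,st,_=cv2.connectedComponentsWithStats(m.astype(np.uint8))
        for i in range(1,n):
            if st[i,4]<8: continue
            q=A[l==i]; r=cv2.minAreaRect(q[:,:2].astype(np.float32))
            print(nm,nn,st[i,4],np.round(r[0]),np.round(r[1]),round(r[2],1),'ymin/max',q[:,1].min().round(),q[:,1].max().round())
# bed
z=P[...,2]; m=(z>10)&(z<20)&(P[...,0]>250)&(P[...,0]<520)&(abs(P[...,1])<520)
n,l,st,_=cv2.connectedComponentsWithStats(m.astype(np.uint8));i=1+st[1:,4].argmax()
print(cv2.minAreaRect(P[l==i][:,:2].astype(np.float32)))
E
```

```text
pad [541. 374.  79.]
endL [540. 408.  90.]
endR [541. 336.  84.]
knob [540. 205.  97.]
lead [494. 160.  48.]
free [ 494. -224.   42.]
bedFL [417. 450.  15.]
bedBR [ 561. -278.   11.]
wallA [537.  95.  77.]
wallB [531. -74.  76.]
pencil [nan nan nan]
off [430. 238.  47.]
top batten 2033 [497. -29.] [397.  45.] 89.9 ymin/max -227.0 170.0
top batten 268 [433. 240.] [62. 36.] 80.4 ymin/max 207.0 273.0
top wall 41 [505. 340.] [11. 29.] 86.0 ymin/max 334.0 346.0
top wall 482 [466.  25.] [216.  18.] 89.4 ymin/max -83.0 134.0
scene batten 1141 [489. -29.] [ 59. 401.] 0.6 ymin/max -230.0 171.0
scene batten 250 [432. 241.] [63. 37.] 79.2 ymin/max 209.0 273.0
scene wall 359 [465.  26.] [220.  21.] 89.5 ymin/max -84.0 136.0
scene wall 36 [499. 341.] [21. 11.] 1.4 ymin/max 335.0 346.0
((459.1839904785156, 90.96456909179688), (789.675537109375, 121.2121353149414), 89.93680572509766)
```

step_arm(
  plan=[
    {"offset":[-4.5,0,0.8],"rot":[0,0,-2],"gripper":0},
    {"offset":[-9,0,1.6],"rot":[0,0,-5],"gripper":0},
    {"offset":[-13.5,0,2.4],"rot":[0,0,-8],"gripper":0},
    {"offset":[-18,0,3.2],"rot":[0,0,-11],"gripper":0},
    {"offset":[-22.5,0.1,4],"rot":[0,0,-14],"gripper":0},
    {"offset":[-27,0.2,4.8],"rot":[0,0,-17],"gripper":0},
    {"offset":[-31.5,0.2,5.6],"rot":[0,0,-18.66],"gripper":0},
    {"offset":[-36,0.2,6.4],"rot":[0,0,-18.66],"gripper":0},
    {"offset":[-39.3,0.25,7.3],"rot":[0,0,-18.66],"gripper":0},
    {"offset":[-39.3,0.25,7.3],"rot":[0,0,-18.66],"gripper":0},
    {"offset":[-39.3,0.25,7.3],"rot":[0,0,-18.66],"gripper":0},
    {"offset":[-39.3,0.25,7.3],"rot":[0,0,-18.66],"gripper":0},
  ],
)

```text
time_s: 1.3
eef_pos: [540.4, 374.5, 231.2]
ee_rot: [-0.0, -0.0, 1.0, 0.0]
force: [0.3, -0.4, 0.6]
grip_width: 0.0
grip_force: 0.0
```

```bash
python3 - <<'E'
from h import *
s=sense();print(s["eef_pos"],s["ee_rot"],s["grip_width"],s["time_s"],s["force"])
c=capture("wrist");P=cloud(c);np.save("w1.npy",P);save(c,"w1.png")
z=P[...,2]
for a,b,nn in((84,91,'ends'),(74,82,'pad'),(94,101,'knob'),(52,58,'fence')):
    m=(z>a)&(z<b)&(P[...,0]>510)&(P[...,0]<580)
    n,l,st,_=cv2.connectedComponentsWithStats(m.astype(np.uint8))
    for i in range(1,n):
        if st[i,4]<100: continue
        q=P[l==i]; r=cv2.minAreaRect(q[:,:2].astype(np.float32)); print(nn,st[i,4],np.round(r[0]),np.round(r[1]),round(r[2],1),np.median(q[:,2]).round(1),st[i,:4])
E
```

```text
[540.37705867 374.54466694 231.15779772] [-5.66437146e-05 -4.25121491e-04  9.99999904e-01  8.60590333e-05] 0.00037995966708189024 1.3 [ 0.3091559  -0.4022621   0.56775598]
ends 1484 [542. 344.] [16. 43.] 89.9 86.2 [252 179  27  64]
ends 1478 [542. 409.] [16. 44.] 89.6 86.3 [353 180  28  64]
ends 203 [537. 217.] [20.  7.] 28.7 88.3 [ 48 195  27  28]
pad 303 [534. 349.] [53. 13.] 19.9 75.2 [254 160  26  76]
pad 141 [539. 403.] [13. 43.] 69.3 77.8 [352 176  26  61]
pad 1229 [541. 210.] [25. 35.] 89.6 76.6 [ 45 180  46  51]
pad 3597 [542. 377.] [47. 36.] 89.8 77.8 [281 181  71  53]
knob 996 [542. 209.] [23. 23.] 12.0 97.0 [ 27 198  40  37]
fence 2086 [534. 264.] [135.  20.] 87.5 54.4 [ 62 171 193  29]
fence 600 [531. 169.] [10. 43.] 0.0 54.3 [  0 176  57  14]
fence 1981 [543. 453.] [33. 62.] 1.6 54.6 [378 177  89  45]
fence 1908 [550. 275.] [ 16. 111.] 1.1 54.4 [101 201 153  21]
fence 361 [552. 155.] [10. 25.] 0.1 54.2 [  0 204  32  13]
```

View pics/w1.png

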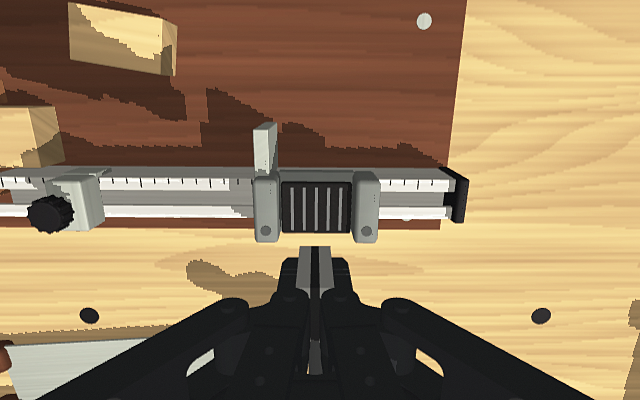

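The wrist view shows the ribbed pad at (316,207), between the raised ends at (266,208) and (366,208), with the closed fingertips just behind it. The pad centre comes out at about (542,377) and the travel at about 115 mm. I'll press down now.

step_arm(
  plan=[
    {"offset":[-0.15,0.2,3],"rot":[0,0,0],"gripper":0},
    {"offset":[-0.15,0.2,6],"rot":[0,0,0],"gripper":0},
    {"offset":[-0.15,0.2,7.5],"rot":[0,0,0],"gripper":0},
    {"offset":[-0.15,0.2,7.9],"rot":[0,0,0],"gripper":0},
    {"offset":[-0.15,0.2,8.1],"rot":[0,0,0],"gripper":0},
    {"offset":[-0.15,0.2,8.3],"rot":[0,0,0],"gripper":0},
    {"offset":[-0.15,0.2,8.4],"rot":[0,0,0],"gripper":0},
    {"offset":[-0.15,0.2,8.4],"rot":[0,0,0],"gripper":0},
  ],
)

```text
time_s: 2.15
eef_pos: [542.9, 376.4, 149.3]
ee_rot: [0.001, -0.0, 1.0, 0.001]
force: [-4.2, -1.0, 8.0]
grip_width: -0.0
grip_force: 4.3
```

step_arm(
  plan=[
    {"offset":[0,0,0.2],"rot":[0,0,0],"gripper":0},
    {"offset":[0,0,0.35],"rot":[0,0,0],"gripper":0},
    {"offset":[0,0,0.35],"rot":[0,0,0],"gripper":0},
    {"offset":[0,0,0.35],"rot":[0,0,0],"gripper":0},
  ],
)

```text
time_s: 2.55
eef_pos: [542.9, 376.4, 146.1]
ee_rot: [0.001, -0.0, 1.0, 0.001]
force: [-4.2, -2.0, 9.0]
grip_width: -0.003
grip_force: 4.7
```

step_arm(
  plan=[
    {"offset":[0,0,0.15],"rot":[0,0,0],"gripper":0},
    {"offset":[0,0,0.15],"rot":[0,0,0],"gripper":0},
    {"offset":[0,-0.3,0.15],"rot":[0,0,0],"gripper":0},
    {"offset":[0,-0.8,0.15],"rot":[0,0,0],"gripper":0},
    {"offset":[0,-1.4,0.15],"rot":[0,0,0],"gripper":0},
    {"offset":[0,-2,0.15],"rot":[0,0,0],"gripper":0},
    {"offset":[0,-2.5,0.15],"rot":[0,0,0],"gripper":0},
    {"offset":[0,-2.8,0.15],"rot":[0,0,0],"gripper":0},
    {"offset":[0,-3,0.15],"rot":[0,0,0],"gripper":0},
    {"offset":[0,-3,0.15],"rot":[0,0,0],"gripper":0},
  ],
)

```text
time_s: 3.55
eef_pos: [542.8, 346.5, 144.6]
ee_rot: [0.001, -0.0, 1.0, 0.001]
force: [-5.5, -0.3, 9.4]
grip_width: -0.001
grip_force: 5.1
```

```bash
cat > m.py <<'E'
from h import *
s=sense();print(s["eef_pos"],s["force"],s["time_s"])
c=capture("wrist");P=cloud(c)
z=P[...,2]
for a,b,nn in((84,91,'ends'),(94,101,'knob')):
    m=(z>a)&(z<b)&(P[...,0]>510)&(P[...,0]<580)
    n,l,st,_=cv2.connectedComponentsWithStats(m.astype(np.uint8))
    for i in range(1,n):
        if st[i,4]<100: continue
        q=P[l==i]; r=cv2.minAreaRect(q[:,:2].astype(np.float32)); print(nn,st[i,4],np.round(r[0],1),np.round(r[1]),round(r[2],1),np.median(q[:,2]).round(1))
E
cat > x.py <<'E'
E
python3 m.py
```

```text
[542.81130139 346.47614409 144.59656436] [-5.50166733 -0.28894263  9.43963457] 3.55
ends 2721 [538.1 313.7] [16. 37.] 89.2 86.0
ends 2749 [538.3 379.1] [16. 37.] 89.6 86.1
ends 260 [532.9 347.5] [13.  2.] 88.9 87.7
ends 138 [536.9 357.7] [6. 1.] 89.6 87.8
ends 135 [536.9 337.1] [7. 2.] 87.4 87.7
knob 678 [534.9 347.4] [ 6. 27.] 0.4 97.6
```

The stop moved about 30 mm with the tool. I'll keep pushing.

step_arm(
  plan=[
    {"offset":[0,-0.4,0],"rot":[0,0,0],"gripper":0},
    {"offset":[0,-1.2,0],"rot":[0,0,0],"gripper":0},
    {"offset":[0,-2.2,0],"rot":[0,0,0],"gripper":0},
    {"offset":[0,-3.2,0],"rot":[0,0,0],"gripper":0},
    {"offset":[0,-4.2,0],"rot":[0,0,0],"gripper":0},
    {"offset":[0,-5.2,0],"rot":[0,0,0],"gripper":0},
    {"offset":[0,-6.2,0],"rot":[0,0,0],"gripper":0},
    {"offset":[0,-7,0],"rot":[0,0,0],"gripper":0},
    {"offset":[0,-7.5,0],"rot":[0,0,0],"gripper":0},
    {"offset":[0,-7.8,0],"rot":[0,0,0],"gripper":0},
    {"offset":[0,-7.8,0],"rot":[0,0,0],"gripper":0},
  ],
)

```text
time_s: 4.7
eef_pos: [542.5, 268.2, 144.5]
ee_rot: [0.0, 0.0, 1.0, 0.0]
force: [-7.9, -1.0, 13.4]
grip_width: -0.002
grip_force: 6.7
```

```bash
python3 m.py
```

```text
[542.51033484 268.18300811 144.54292046] [-7.87739536 -0.96227487 13.35646556] 4.7
ends 2749 [537.8 235.4] [16. 37.] 89.6 86.0
ends 2748 [537.5 300.8] [16. 36.] 89.7 86.0
ends 406 [533.9 213.3] [20.  7.] 58.1 88.4
ends 257 [532.6 269.1] [13.  1.] 89.3 87.6
ends 137 [536.7 279.4] [1. 7.] 1.2 87.4
ends 138 [536.3 259.6] [3. 8.] 22.0 87.9
knob 2392 [541.  208.9] [22. 23.] 43.4 96.9
knob 337 [532.5 269. ] [13.  2.] 89.7 97.6
knob 173 [536.6 258.8] [6. 2.] 89.8 97.5
knob 170 [536.5 279.3] [7. 2.] 89.3 97.7
```

step_arm(
  plan=[
    {"offset":[0,-0.2,0],"rot":[0,0,0],"gripper":0},
    {"offset":[0,-0.4,0],"rot":[0,0,0],"gripper":0},
    {"offset":[0,-0.55,0],"rot":[0,0,0],"gripper":0},
    {"offset":[0,-0.7,0],"rot":[0,0,0],"gripper":0},
    {"offset":[0,-0.8,0],"rot":[0,0,0],"gripper":0},
    {"offset":[0,-0.8,0],"rot":[0,0,0],"gripper":0},
  ],
)

```text
time_s: 5.35
eef_pos: [543.0, 261.0, 144.6]
ee_rot: [0.002, 0.0, 1.0, 0.001]
force: [-5.1, 4.2, 9.8]
grip_width: -0.002
grip_force: 5.3
```

```bash
python3 m.py|grep -v knob
```

```text
[542.99122989 260.95800413 144.59237669] [-5.11265631  4.1769888   9.83248092] 5.35
ends 2800 [537.7 229.1] [16. 37.] 89.2 86.0
ends 2783 [538.  294.5] [38. 16.] 0.2 86.0
ends 395 [533.8 213.2] [20.  7.] 58.1 88.5
ends 404 [534.3 258.1] [ 5. 21.] 17.5 87.6
ends 145 [537.1 272.2] [1. 6.] 1.5 87.7
```

step_arm(
  plan=[
    {"offset":[0,-0.15,0],"rot":[0,0,0],"gripper":0},
    {"offset":[0,-0.25,0],"rot":[0,0,0],"gripper":0},
    {"offset":[0,-0.25,0],"rot":[0,0,0],"gripper":0},
    {"offset":[0,-0.25,0],"rot":[0,0,0],"gripper":0},
  ],
)

```text
time_s: 5.8
eef_pos: [543.6, 258.6, 144.9]
ee_rot: [0.003, 0.0, 1.0, 0.001]
force: [-1.7, 4.5, 10.0]
grip_width: -0.002
grip_force: 4.8
```

```bash
python3 m.py|grep -v knob
```

```text
[543.63941222 258.62245684 144.85506487] [-1.702383    4.47618454 10.00092588] 5.8
ends 2919 [538.3 229. ] [16. 38.] 89.3 86.0
ends 2851 [538.7 294.5] [16. 39.] 89.7 86.1
ends 378 [533.7 213.3] [20.  7.] 59.2 88.4
ends 267 [533.9 259.6] [ 2. 13.] 0.7 87.6
ends 143 [537.6 250.2] [3. 8.] 24.0 87.5
ends 134 [538. 270.] [7. 2.] 88.2 87.5
```

step_arm(
  plan=[
    {"offset":[0,-0.2,-0.5],"rot":[0,0,0],"gripper":0},
    {"offset":[0,-0.1,-1.5],"rot":[0,0,0],"gripper":0},
    {"offset":[0,0,-4],"rot":[0,0,0],"gripper":0},
    {"offset":[0,0,-8],"rot":[0,0,0],"gripper":0},
    {"offset":[0,0,-12],"rot":[0,0,0],"gripper":0},
    {"offset":[0,0,-12],"rot":[0,0,0],"gripper":0},
    {"offset":[0,0,-12],"rot":[0,0,0],"gripper":0},
  ],
)

```text
time_s: 6.55
eef_pos: [542.7, 257.5, 263.1]
ee_rot: [0.001, 0.0, 1.0, 0.0]
force: [-0.4, -0.8, -0.1]
grip_width: -0.002
grip_force: 0.0
```

```bash
cat m.py > m2.py; echo 'save(c,"w2.png")' >> m2.py; python3 m2.py
```

```text
[542.74047178 257.48820288 263.12554051] [-0.37443378 -0.75325306 -0.08003383] 6.55
ends 930 [540.5 228.8] [15. 42.] 89.5 84.9
ends 960 [540.9 294.5] [15. 43.] 89.4 84.9
knob 681 [540.5 209. ] [22. 22.] 45.1 95.7
```

View pics/w2.png

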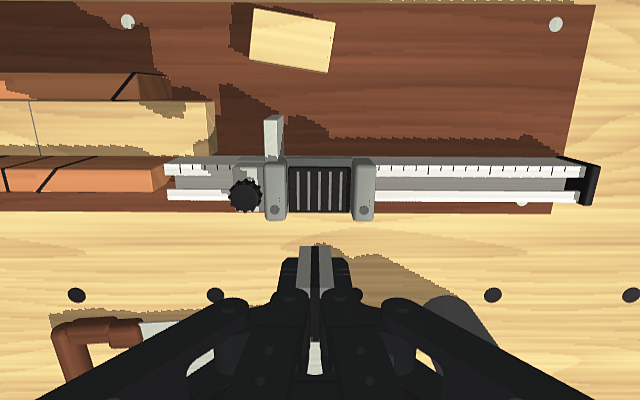

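The length stop at (275,190) now butts against the repeat stop at (247,190). The batten's lead end is at (213,127), short of the plate at (273,135). I'll move to the free end.

step_arm(
  plan=[
    {"offset":[0.4,-4,0],"rot":[0,0,0],"gripper":0},
    {"offset":[0.8,-9,0],"rot":[0,0,0],"gripper":0},
    {"offset":[1.3,-14,0],"rot":[0,0,0],"gripper":0},
    {"offset":[1.8,-19,0],"rot":[0,0,0],"gripper":0},
    {"offset":[2.3,-24,0],"rot":[0,0,0],"gripper":0},
    {"offset":[2.8,-29,0],"rot":[0,0,0],"gripper":0},
    {"offset":[3.3,-34,0],"rot":[0,0,0],"gripper":0},
    {"offset":[3.8,-39,0],"rot":[0,0,0],"gripper":0},
    {"offset":[4.3,-44,0],"rot":[0,0,0],"gripper":0},
    {"offset":[4.6,-49,0],"rot":[0,0,0],"gripper":0},
    {"offset":[4.6,-52,0],"rot":[0,0,0],"gripper":0},
    {"offset":[4.6,-52,0],"rot":[0,0,0],"gripper":0},
  ],
)

```text
time_s: 7.8
eef_pos: [495.6, -266.0, 260.2]
ee_rot: [-0.001, 0.002, 1.0, 0.0]
force: [1.4, 0.0, -0.4]
grip_width: 0.001
grip_force: 0.0
```

```bash
cat > b.py <<'E'
from h import *
s=sense();print(s["eef_pos"],s["ee_rot"],s["force"],s["time_s"])
c=capture("wrist");P=cloud(c);save(c,"w3.png")
z=P[...,2]
m=(z>36)&(z<49)&(P[...,0]>440)&(P[...,0]<540)
n,l,st,_=cv2.connectedComponentsWithStats(m.astype(np.uint8))
for i in range(1,n):
    if st[i,4]<300: continue
    q=P[l==i]; print(st[i,4],q.min(0).round(1),q.max(0).round(1),np.median(q,0).round(1))
E
python3 b.py
```

```text
[ 495.63482343 -266.04718681  260.22261754] [-1.02043994e-03  2.28411381e-03  9.99996776e-01  4.36159909e-04] [ 1.37478493  0.02725639 -0.3951165 ] 7.8
14212 [ 455.6 -226.9   36. ] [520.7  18.4  49. ] [ 497.8 -110.5   42.6]
741 [523.4 -83.7  36. ] [540.  24.  49.] [524.9 -44.8  42.5]
```

View pics/w3.png

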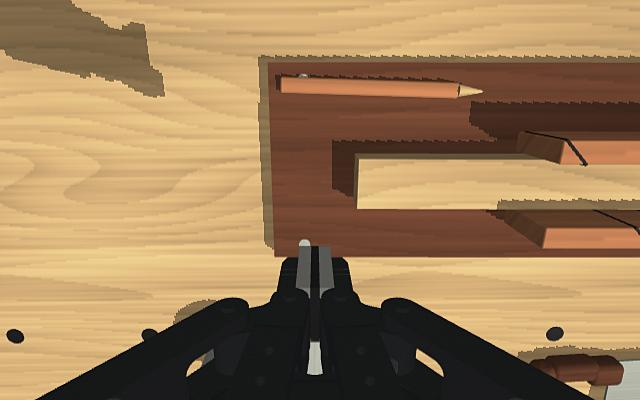

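The batten's free end is at (357,182), which is y ≈ -227, x ≈ 498. The pencil at (380,88) is well clear. I'll descend behind the end.

step_arm(
  plan=[
    {"offset":[-0.2,0,4],"rot":[0,0,0],"gripper":0},
    {"offset":[-0.2,0,8],"rot":[0,0,0],"gripper":0},
    {"offset":[-0.2,0,12],"rot":[0,0,0],"gripper":0},
    {"offset":[-0.2,0,15],"rot":[0,0,0],"gripper":0},
    {"offset":[-0.2,0,16.5],"rot":[0,0,0],"gripper":0},
    {"offset":[-0.2,0,16.5],"rot":[0,0,0],"gripper":0},
    {"offset":[-0.2,0,16.5],"rot":[0,0,0],"gripper":0},
  ],
)

```text
time_s: 8.55
eef_pos: [498.8, -261.8, 97.2]
ee_rot: [-0.0, -0.0, 1.0, 0.0]
force: [0.1, 0.3, 0.5]
grip_width: 0.0
grip_force: 0.0
```

step_arm(
  plan=[
    {"offset":[0,0.5,0],"rot":[0,0,0],"gripper":0},
    {"offset":[0,1,0],"rot":[0,0,0],"gripper":0},
    {"offset":[0,1.4,0],"rot":[0,0,0],"gripper":0},
    {"offset":[0,1.8,0],"rot":[0,0,0],"gripper":0},
    {"offset":[0,2.2,0],"rot":[0,0,0],"gripper":0},
    {"offset":[0,2.6,0],"rot":[0,0,0],"gripper":0},
    {"offset":[0,3,0],"rot":[0,0,0],"gripper":0},
    {"offset":[0,3.4,0],"rot":[0,0,0],"gripper":0},
    {"offset":[0,3.8,0],"rot":[0,0,0],"gripper":0},
    {"offset":[0,4.1,0],"rot":[0,0,0],"gripper":0},
    {"offset":[0,4.3,0],"rot":[0,0,0],"gripper":0},
    {"offset":[0,4.3,0],"rot":[0,0,0],"gripper":0},
  ],
)

```text
time_s: 9.75
eef_pos: [498.5, -219.1, 96.8]
ee_rot: [-0.0, -0.0, 1.0, 0.0]
force: [-0.7, 0.0, -0.0]
grip_width: 0.003
grip_force: 0.1
```

```bash
cat > t.py <<'E'
from h import *
P=cloud(capture("top"));z=P[...,2]
m=(z>36)&(z<50)&(P[...,0]>480)&(P[...,0]<514)&(P[...,1]<280)&(P[...,1]>-150)
q=P[m];print("lead",np.sort(q[:,1])[-30:].round())
E
python3 b.py;python3 t.py
```

```text
[ 498.54707661 -219.11746628   96.79076074] [-1.65972453e-04 -5.53778278e-06  9.99999950e-01  2.69530024e-04] [-0.65124003  0.04501567 -0.02470332] 9.75
29572 [ 474.4 -231.9   36. ] [540.  -76.7  49. ] [ 492.9 -142.5   42.2]
lead [191. 192. 192. 192. 192. 192. 192. 192. 193. 193. 194. 194. 195. 195.
 195. 195. 195. 195. 195. 195. 196. 220. 220. 221. 221. 221. 221. 222.
 222. 222.]
```

step_arm(
  plan=[
    {"offset":[0,0.3,0],"rot":[0,0,0],"gripper":0},
    {"offset":[0,0.6,0],"rot":[0,0,0],"gripper":0},
    {"offset":[0,0.9,0],"rot":[0,0,0],"gripper":0},
    {"offset":[0,1.2,0],"rot":[0,0,0],"gripper":0},
    {"offset":[0,1.5,0],"rot":[0,0,0],"gripper":0},
    {"offset":[0,1.8,0],"rot":[0,0,0],"gripper":0},
    {"offset":[0,2.0,0],"rot":[0,0,0],"gripper":0},
    {"offset":[0,2.2,0],"rot":[0,0,0],"gripper":0},
    {"offset":[0,2.2,0],"rot":[0,0,0],"gripper":0},
    {"offset":[0,2.2,0],"rot":[0,0,0],"gripper":0},
  ],
)

```text
time_s: 10.85
eef_pos: [498.6, -197.4, 96.9]
ee_rot: [-0.0, 0.0, 1.0, 0.0]
force: [-0.5, -0.2, -0.6]
grip_width: -0.001
grip_force: 0.0
```

```bash
python3 t.py
```

```text
lead [212. 212. 212. 212. 212. 212. 213. 213. 213. 215. 215. 215. 215. 215.
 215. 215. 215. 215. 215. 215. 216. 221. 221. 221. 221. 221. 221. 221.
 222. 222.]
```

step_arm(
  plan=[
    {"offset":[0,0.1,0],"rot":[0,0,0],"gripper":0},
    {"offset":[0,0.2,0],"rot":[0,0,0],"gripper":0},
    {"offset":[0,0.3,0],"rot":[0,0,0],"gripper":0},
    {"offset":[0,0.4,0],"rot":[0,0,0],"gripper":0},
    {"offset":[0,0.4,0],"rot":[0,0,0],"gripper":0},
  ],
)

```text
time_s: 11.4
eef_pos: [498.6, -193.6, 96.9]
ee_rot: [0.0, 0.0, 1.0, -0.0]
force: [0.3, -1.8, -0.4]
grip_width: -0.004
grip_force: 0.8
```

step_arm(
  plan=[
    {"offset":[0,0.1,0],"rot":[0,0,0],"gripper":0},
    {"offset":[0,0.2,0],"rot":[0,0,0],"gripper":0},
    {"offset":[0,0.2,0],"rot":[0,0,0],"gripper":0},
  ],
)

```text
time_s: 11.7
eef_pos: [499.0, -193.0, 97.4]
ee_rot: [0.001, -0.0, 1.0, -0.002]
force: [-0.9, -11.1, -1.7]
grip_width: 0.0
grip_force: 5.3
```

The force rose to 11 N with no further motion, so the batten is butted. I'll back off and lift.

step_arm(
  plan=[
    {"offset":[0,-0.3,0],"rot":[0,0,0],"gripper":0},
    {"offset":[0,-1,0],"rot":[0,0,0],"gripper":0},
    {"offset":[0,-3,0],"rot":[0,0,0],"gripper":0},
    {"offset":[0,-5,0],"rot":[0,0,0],"gripper":0},
    {"offset":[0,-5,-4],"rot":[0,0,0],"gripper":0},
    {"offset":[0,-5,-8],"rot":[0,0,0],"gripper":0},
    {"offset":[0,-5,-12],"rot":[0,0,0],"gripper":0},
    {"offset":[0,-5,-12],"rot":[0,0,0],"gripper":0},
    {"offset":[0,-5,-12],"rot":[0,0,0],"gripper":0},
  ],
)

```text
time_s: 12.6
eef_pos: [498.6, -242.1, 217.2]
ee_rot: [0.0, 0.0, 1.0, -0.0]
force: [-0.3, -0.5, -0.1]
grip_width: -0.001
grip_force: 0.0
```

```bash
python3 - <<'E'
from h import *
c=capture("scene");cv2.imwrite("pics/s2.png",cv2.resize(c["color"][200:320,300:480,::-1],None,fx=4,fy=4))
P=cloud(capture("top"));z=P[...,2]
m=(z>38)&(z<48)&(P[...,0]>485)&(P[...,0]<510)&(abs(P[...,1])<260)
q=P[m];y=np.sort(q[:,1]);print(y[:5].round(),y[-15:].round())
m=(z>81)&(z<91)&(P[...,0]>510)&(P[...,0]<570)&(P[...,1]>195)&(P[...,1]<350);print(np.unique(P[m][:,1].round()))
E
```

```text
[-178. -178. -178. -177. -177.] [217. 218. 218. 218. 218. 218. 218. 218. 221. 221. 221. 221. 221. 221.
 222.]
[196. 198. 210. 218. 219. 220. 221. 222. 223. 224. 225. 226. 227. 228.
 229. 230. 231. 232. 233. 234. 235. 239. 241. 242. 244. 246. 247. 249.
 250. 253. 255. 256. 258. 261. 262. 264. 267. 269. 273. 275. 278. 281.
 284. 286. 287. 288. 289. 290. 291. 292. 293. 294. 295. 296. 297. 298.
 299. 300. 301. 302. 303.]
```

View pics/s2.png

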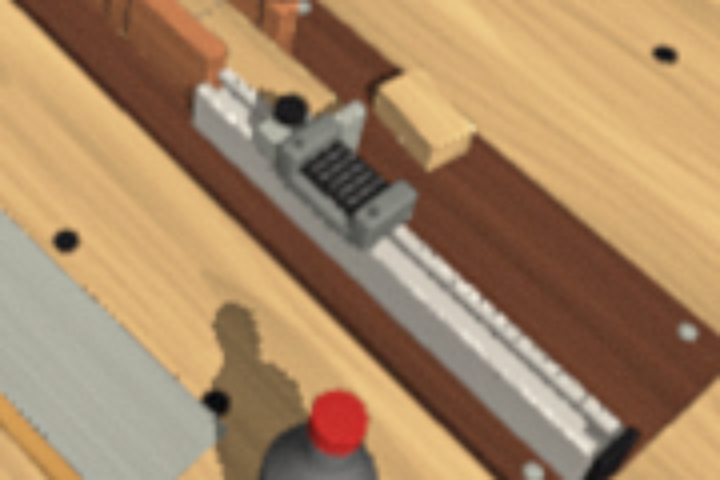

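The picture shows the stop against the repeat stop at (290,140), the pad up, and the batten's end at the plate at (335,105). I'm handing the job in.

```bash
python3 -c "
from rig import *
print(finish_job())"
```

```text
the job is handed in; nothing more can be done
None
```

I handed the job in at about 12.7 s of the 54 s allowed; the hand-in returned no verdict. By the last images and force readings, the length stop is against the repeat stop with its pad up, the batten butts the stop's plate, and the robot is clear of everything.

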